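Check the catches on two pantry bins

TASK

Check that the lids of the two pantry bins are really caught, the white bin first: give its handle a short firm upward tug, and if the lid gives and comes up clear, press it down again until it snaps flush and stays. Only when the white lid is down flush, do the same with the blue bin. Do not throw either lid wide open, and leave the other things on the table where they are.

Things in the scene. Friction and masses are not known exactly. Their poses are not given: they have to be found in the camera images.
- white_bin: The white dry-goods bin (glossy white, pale wooden lid): fixed upright box, 200 mm deep (its x), 150 mm wide (its y), 180 mm high to the rim. Origin: centre of its underside. Its front faces its own -x, roughly towards the robot; the lid's hinge runs along the back edge, 100 mm behind the centre, at rim height. Either bin may be the left one.
- white_handle (a point): Centre of the steel bridge handle's bar on this bin's lid. Bar 100 mm long (bin's y), 16 mm wide (x), 10 mm thick, flat top, a 10 mm post at each end. With the lid flush it is 227 mm above the table, 34.5 mm above the lid's top face, 75 mm in front of the bin's centre, 175 mm from the hinge. Axes as the bin's, tilting with the lid.
- white_lid (a joint): Lid angle (rad): 0 flush, grows as the front rises, stop at 0.5. Starts flush, caught or not. Not caught: lifts at 2 to 4 N; past about 0.07 its catch springs out under it, so when let go it rests at about 0.09, 15 to 20 mm proud, until 5 to 9 N down on the handle (hold on through to the stop) snaps it flush and caught. Pressing a flush uncaught lid does nothing. 
- white_catch (a joint): How far this bin's sprung catch, hidden inside the front, is drawn up by a caught lid (m): 0 at rest, caught or not; 0.0015 when the handle is pulled up with about 7 N, 0.006 (solid stop, lid near 0.045 rad) from about 12 N. A caught lid has 2 mm of free play first.
- blue_bin: The blue dry-goods bin (blue painted, dark wooden lid): fixed upright box, 200 mm deep (its x), 150 mm wide (its y), 180 mm high to the rim. Origin: centre of its underside. Its front faces its own -x, roughly towards the robot; the lid's hinge runs along the back edge, 100 mm behind the centre, at rim height. Either bin may be the left one.
- blue_handle (a point): Centre of the steel bridge handle's bar on this bin's lid. Bar 100 mm long (bin's y), 16 mm wide (x), 10 mm thick, flat top, a 10 mm post at each end. With the lid flush it is 227 mm above the table, 34.5 mm above the lid's top face, 75 mm in front of the bin's centre, 175 mm from the hinge. Axes as the bin's, tilting with the lid.
- blue_lid (a joint): Lid angle (rad): 0 flush, grows as the front rises, stop at 0.5. Starts flush, caught or not. Not caught: lifts at 2 to 4 N; past about 0.07 its catch springs out under it, so when let go it rests at about 0.09, 15 to 20 mm proud, until 5 to 9 N down on the handle (hold on through to the stop) snaps it flush and caught. Pressing a flush uncaught lid does nothing. 
- blue_catch (a joint): How far this bin's sprung catch, hidden inside the front, is drawn up by a caught lid (m): 0 at rest, caught or not; 0.0015 when the handle is pulled up with about 7 N, 0.006 (solid stop, lid near 0.045 rad) from about 12 N. A caught lid has 2 mm of free play first.
- mug: blue mug, 80 mm across, 95 mm high; bystander, origin under its centre
- jar: amber glass jar with a steel cap, 72 mm across, 110 mm high; bystander, origin under its centre
- bottle: green glass bottle, 64 mm across, 190 mm high; bystander, origin under its centre
- can: red tin can, 74 mm across, 110 mm high; bystander, origin under its centre
- spoon: steel spoon with a wooden handle, 240 mm long, lying flat along its x; bystander
- bowl: white bowl, 130 mm across, 55 mm high; bystander, origin under its centre

How it is judged:
By the outcome, as a careful person would: the job done as asked, in the order asked, and still so for the second after the job is handed in, with the robot touching nothing.
It also fails if it takes over 72 s, if anything falls off the work surface, if the arm or the gripper's body presses on something with over 40 N, if the wrist force passes 120 N, or if a joint passes its speed limit or range.

ROBOT

A 6-joint arm with a two-finger parallel gripper is mounted at the origin on the work surface. World frame = base frame: x ahead of the robot, y to its left, z up, the work surface at z = 0. Lengths are in m, angles in rad, forces in N, time in s.
With the tool pointing down it reaches from about 0.325 to 0.875 m from the base axis. Payload 4.4 kg.
Tool frame: the origin (TCP) lies on the centre line of the jaws, within the pads' length; the fingertips stand robot.nose_length ahead of it and the grasp point (between the pads) lies 11 mm behind it (robot.nose_length is the distance from the TCP to the fingertips, in m); z points along the fingers, y is the line along which they close (so a half turn about z gives the same grasp; the last joint's range is limited). The gripper opens to 85 mm and grips with 20 to 120 N. Pads are 22 mm wide; open, the fingers measure 114 mm over their backs; the gripper's body (76 mm by 85 mm) begins 54 mm behind the grasp point. The pads swing forward as they close: fully open they stand 13 mm farther back than shut.
Start: joints at [-1.319, 0.207, 1.542, -0, 1.393, -0.15], TCP at [0.225, -0.529, 0.239] pointing down, gripper open.
Joint ranges: [-2.73, 2.73], [-0.86, 2.22], [0.23, 2.46], [-1.11, 4.25], [0.08, 2.63], [-2.82, 2.82]. Speed limits (rad/s): [2.79, 2.79, 3.14, 3.14, 3.14, 3.14].

INTERFACE

Orientations are given as a unit quaternion [x, y, z, w].
In Python, from bench import robot, capture, get_calibration gives the robot as it stands.
- The arm moves only by the tool carry_out, never from a script. Its argument "steps" is a list that holds one entry, the list of rows, each a list of 6 numbers: the shift along the tool's x, y, z in mm, then the turn, a rotation vector about the tool's x, y, z in degrees. A call has 1 to 20 rows; each row is the pose to reach, as a shift and turn from the pose commanded when the call began, along the tool's axes at that moment; what a row does not reach only later rows make up. A row lasts 1/12 s, in which the tool goes at most 41.7 mm and 7.16 degrees, less where a joint would pass 70% of its speed; a pose out of reach is approached as far as the arm can. A call with a gripper value outside its range is refused whole. "claw" is the closure, from -1 (fully open) to 1 (shut), set as the call begins (left out, the last holds). The fingers move at their own pace and stop on an object; "newtons" is the grip in N (left out, the last holds). Time passes only in rows, so rows that repeat a pose let the fingers close. It gives the time, the measured TCP pose, the force, the opening and the grip force at its end, in the units of the state.
- robot.get_state(): the state, without advancing time (a new reading comes with each control period).
- capture(name): name is "side" or "top"; returns the picture (480x640x3 uint8, red, green, blue); there is no depth.
- get_calibration(name): a dict with "K" (3x3 intrinsics, pixels), "pose" (4x4, takes a point from camera to world coordinates). Camera axes: x right, y up, looking along -z (the intrinsics and any distortion apply to the point x, -y, -z); pixel columns grow to the right and rows downward; lengths in m; the calibration is good to about 2 mm. A picture is of the moment at which its call begins. get_calibration takes no time and is no camera call.
- robot.hand_in(): hands the job in; it is judged then, once.
The state is a dict: "time": time; "joints": joint angles; "joint_velocities": joint speeds; "joint_torque": joint torques, N m; "ee_pos": TCP position; "orientation": TCP orientation; "force": force on the tool from outside, world axes, zero at the start; "wrist_torque": the same for the moment, N m; "finger_gap": finger opening in m; "grasp_force": force on a finger pad.
Only numpy, scipy, OpenCV 4.12 (cv2) and the standard library are available. Lean on these libraries where they do the work, as an engineer would, in place of code of your own. Each camera call takes 0.05 s, during which the arm holds its last target. There are 200 camera calls.

## Working session

There is one attempt and no reset: what is moved stays moved. The work goes in short steps, Python scripts to look and compute and a tool call to move; the robot and the scene stay as the last step left them, time stands still between calls to the robot, and variables do not carry over. Pictures are saved under pics/ and viewed, at most 10 in all, crops included, and the job is handed in when it is done.

Besides the shell and the picture viewer there is one more tool, called as name(argument=value, ...) on one line, values as JSON. carry_out: Moves the arm, as the interface text tells. Its arguments: {"type":"object","properties":{"steps":{"type":"array","items":{"type":"array","items":{"type":"array","items":{"type":"number"}}}},"claw":{"type":"number"},"newtons":{"type":"number"}},"required":["steps"]}

```bash
mkdir -p pics; ls; python3 - <<'E'
from bench import robot, capture, get_calibration
import cv2
s=robot.get_state();print(s['time'],s['ee_pos'],s['orientation'],s['force'],s['finger_gap'],robot.nose_length)
for n in('top','side'):
    c=get_calibration(n);print(n,c)
    cv2.imwrite(f'pics/{n}0.png',capture(n)[:,:,::-1])
E
```

```text
pics
0.0 [ 0.22518564 -0.52825888  0.23810407] [ 9.79787658e-01  2.00037017e-01 -6.52083434e-05 -1.15444794e-03] [ 0.5377975  -0.17174477  0.78469808] 0.08548497698437503 0.008
top {'K': array([[520.91935336,   0.        , 314.59613904],
       [  0.        , 520.91935336, 234.36794843],
       [  0.        ,   0.        ,   1.        ]]), 'pose': array([[ 0.01646181,  0.98803628, -0.15334055,  0.33244161],
       [-0.99979519,  0.01446029, -0.014159  , -0.03726001],
       [-0.01177226,  0.15354222,  0.98807196,  1.71510973],
       [ 0.        ,  0.        ,  0.        ,  1.        ]])}
side {'K': array([[517.60650389,   0.        , 326.45863433],
       [  0.        , 517.60650389, 230.93320084],
       [  0.        ,   0.        ,   1.        ]]), 'pose': array([[-0.98795711,  0.0957254 , -0.12156232,  0.39408589],
       [-0.15389664, -0.68926717,  0.70797358,  1.02167711],
       [-0.01601786,  0.71815557,  0.69569822,  1.16992875],
       [ 0.        ,  0.        ,  0.        ,  1.        ]])}
```

View pics/top0.png

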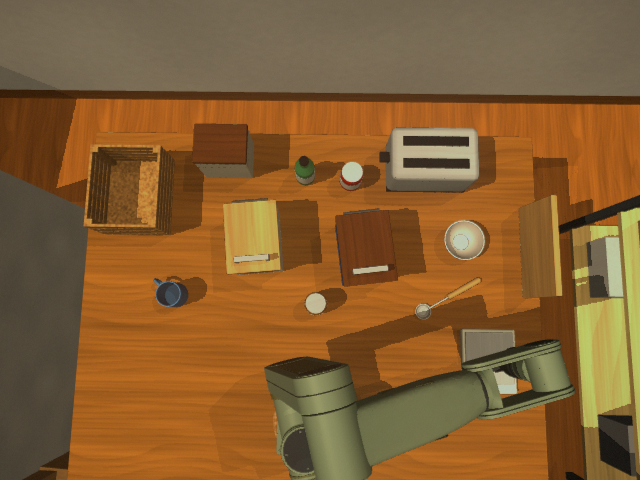

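View pics/side0.png

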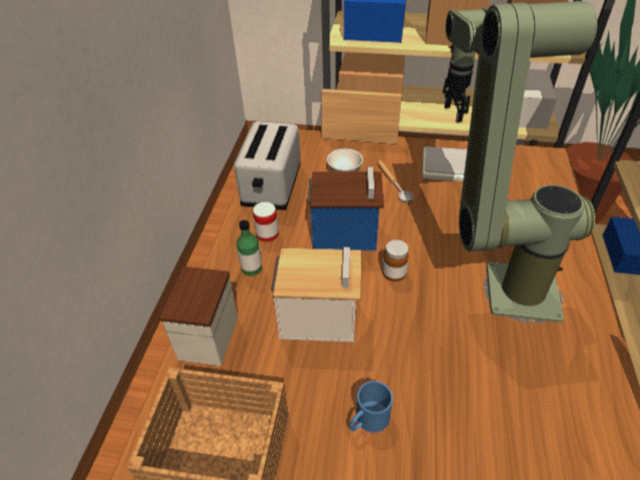

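The top view shows the white bin's handle near pixel (251,258) and the blue bin's near (371,269). The side view has them near (346,267) and (370,183). The jar stands in front, between the bins.

```bash
cat >h.py <<'E'
import numpy as np, cv2
from bench import robot, capture, get_calibration
def ray(n,p):
    c=get_calibration(n);d=np.linalg.inv(c['K'])@[p[0],p[1],1.];P=c['pose']
    return P[:3,3],P[:3,:3]@(d*[1,-1,-1])
def plane(n,p,z):
    o,d=ray(n,p);return o+d*(z-o[2])/d[2]
def rect(im,box):
    x0,y0,x1,y1=box;h=cv2.cvtColor(im[y0:y1,x0:x1],cv2.COLOR_RGB2HSV)
    m=((h[...,1]<70)&(h[...,2]>110)).astype(np.uint8)
    cs,_=cv2.findContours(m,cv2.RETR_EXTERNAL,cv2.CHAIN_APPROX_NONE)
    c=max(cs,key=cv2.contourArea);r=cv2.minAreaRect(c+np.array([x0,y0]))
    return r,cv2.boxPoints(r)
E
python3 - <<'E'
from h import *
B={'white':((228,245,276,272),(335,240,357,292)),'blue':((345,258,394,282),(362,165,380,202))}
t=cv2.cvtColor(cv2.imread('pics/top0.png'),cv2.COLOR_BGR2RGB);s=cv2.cvtColor(cv2.imread('pics/side0.png'),cv2.COLOR_BGR2RGB)
for k,(a,b) in B.items():
    r,q=rect(t,a);w=np.array([plane('top',p,.232) for p in q])
    e=w[np.argsort(w[:,1])];d=e[2:].mean(0)-e[:2].mean(0)
    print(k,r,'ctr',w.mean(0).round(4),'len',np.linalg.norm(d),'w',np.linalg.norm(e[0]-e[1]),'yaw',np.degrees(np.arctan2(-d[0],d[1])))
    r,q=rect(s,b);w=np.array([plane('side',p,.232) for p in q]);print(' side',r,w.round(3).tolist())
c=t
for n,im,y,x in(('t',t,(190,300),(210,410)),('s',s,(150,310),(260,420))):
    cv2.imwrite(f'pics/c{n}.png',cv2.resize(im[y[0]:y[1],x[0]:x[1],::-1],None,fx=3.7,fy=3.7,interpolation=cv2.INTER_NEAREST))
E
```

```text
white ((250.8918914794922, 257.6486511230469), (4.7847137451171875, 34.21070098876953), 85.42607879638672) ctr [0.4924 0.1654 0.232 ] len 0.09803294267837165 w 0.013804046982406571 yaw 5.4663909487555475
 side ((345.8622131347656, 266.4952392578125), (7.064767360687256, 39.18360900878906), 1.9749339818954468) [[0.494, 0.246, 0.232], [0.508, 0.118, 0.232], [0.49, 0.117, 0.232], [0.478, 0.244, 0.232]]
blue ((370.04266357421875, 269.3841552734375), (4.969419002532959, 34.2337760925293), 83.6598129272461) ctr [ 0.464  -0.1756  0.232 ] len 0.0975533863354912 w 0.014156397957156888 yaw 7.230994880303926
 side ((370.64141845703125, 182.46946716308594), (31.15517234802246, 6.659121990203857), 87.27368927001953) [[0.482, -0.219, 0.232], [0.462, -0.224, 0.232], [0.445, -0.082, 0.232], [0.464, -0.078, 0.232]]
```

View pics/ct.png

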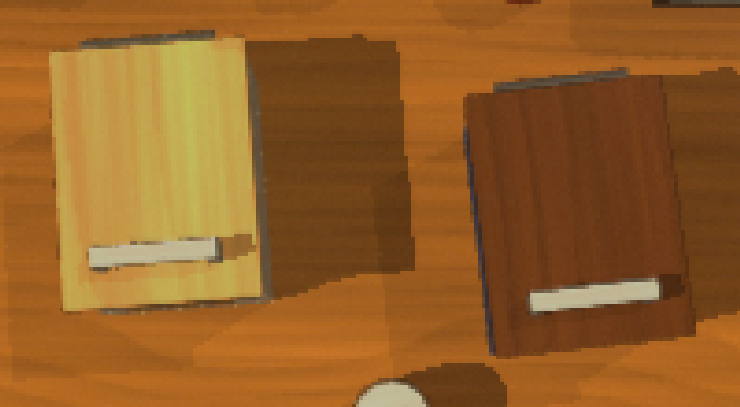

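White bin is on the left: handle at (0.492, 0.165), length 98 mm, yaw 5.5°. Blue handle at (0.464, -0.176), yaw 7.2°. Bar sizes match, so I'll plan the approach to white.

```bash
cat >>h.py <<'E'
from scipy.spatial.transform import Rotation as R
def goto(p,yaw,tilt=0):
    s=robot.get_state();R0=R.from_quat(s['orientation'])
    a=np.radians(yaw);x=np.array([-np.sin(a),np.cos(a),0]);y=np.array([np.cos(a),np.sin(a),0])
    T=R.from_matrix(np.c_[x,y,[0,0,-1]])
    print('t',round(s['time'],2),'F',np.round(s['force'],1),'pos',np.round(s['ee_pos'],4))
    print('shift',(R0.inv().apply(np.array(p)-s['ee_pos'])*1000).round(1),'turn',np.degrees((R0.inv()*T).as_rotvec()).round(1))
E
python3 -c "
from h import *
goto([.4924,.1654,.30],5.5)"
```

```text
t 0.1 F [-1.1  0.7  0.5] pos [ 0.2252 -0.5283  0.2382]
shift [ 517.8 -533.6  -60.5] turn [ -0.1  -0.1 -72.4]
```

carry_out(steps=[[[0,0,-40,0,0,0],[30,-30,-80,0,0,-7],[60,-60,-90,0,0,-14],[90,-92,-90,0,0,-21],[118,-122,-90,0,0,-28],[147,-151,-90,0,0,-35],[176,-181,-90,0,0,-42],[205,-211,-90,0,0,-49],[234,-241,-90,0,0,-56],[263,-271,-90,0,0,-63],[292,-301,-90,0,0,-70],[321,-331,-90,0,0,-72.4],[350,-361,-90,0,0,-72.4],[379,-391,-90,0,0,-72.4],[408,-420,-90,0,0,-72.4],[437,-450,-90,0,0,-72.4],[466,-480,-90,0,0,-72.4],[495,-510,-80,0,0,-72.4],[518,-534,-60,0,0,-72.4],[518,-534,-60,0,0,-72.4]]], claw=-1, newtons=40)

```text
time: 1.77
ee_pos: [0.4921, 0.1696, 0.2966]
orientation: [0.671, 0.742, -0.001, -0.002]
force: [0.2, -0.3, 0.0]
finger_gap: 0.0854
grasp_force: 0.0
```

```bash
python3 - <<'E'
from h import *
goto([.4924,.1654,.216],5.5)
t=capture('top');s=capture('side')
a=cv2.resize(s[130:330,240:440,::-1],None,fx=2,fy=2);b=cv2.resize(t[170:370,170:370,::-1],None,fx=2,fy=2)
cv2.imwrite('pics/a1.png',np.hstack([a,b]))
E
```

```text
t 1.77 F [ 0.2 -0.3  0. ] pos [0.4921 0.1696 0.2966]
shift [-4.3  0.1 80.6] turn [-0.2 -0.1  0.2]
```

View pics/a1.png

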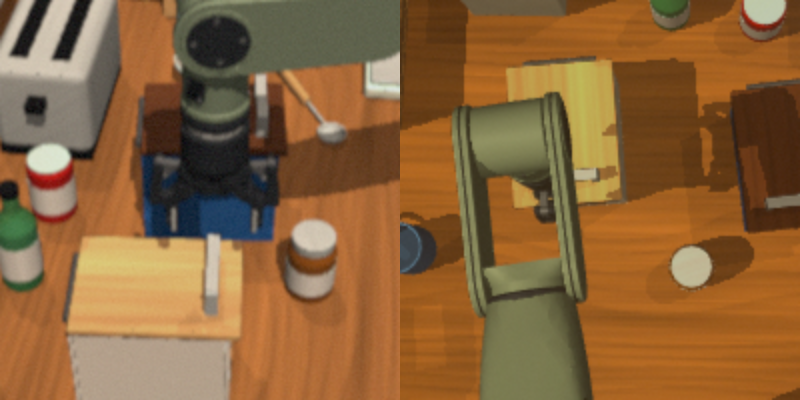

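The gripper is over the white handle, with its fingers spread front to back (side crop about (215,190), handle (212,270)). Next I descend and close.

carry_out(steps=[[[-2,0,30,0,0,0],[-2,0,55,0,0,0],[-2,0,70,0,0,0],[-2,0,80,0,0,0],[-2,0,82,0,0,0],[-2,0,82,0,0,0],[-2,0,82,0,0,0]]])

```text
time: 2.45
ee_pos: [0.4937, 0.1629, 0.2187]
orientation: [0.673, 0.74, 0.001, 0.001]
force: [1.2, -0.1, -0.0]
finger_gap: 0.0857
grasp_force: 0.0
```

```bash
python3 - <<'E'
from h import *
goto([.4924,.1654,.216],5.5)
E
```

```text
t 2.45 F [ 1.2 -0.1 -0. ] pos [0.4937 0.1629 0.2187]
shift [ 2.7 -1.1  2.7] turn [ 0.1  0.  -0.1]
```

carry_out(steps=[[[0,-1,2,0,0,0],[0,-1,2,0,0,0],[0,-1,2,0,0,0],[0,-1,2,0,0,0],[0,-1,2,0,0,0],[0,-1,2,0,0,0],[0,-1,2,0,0,0],[0,-1,2,0,0,0],[0,-1,2,0,0,0],[0,-1,2,0,0,0],[0,-1,2,0,0,0],[0,-1,2,0,0,0]]], claw=1, newtons=40)

```text
time: 3.45
ee_pos: [0.4936, 0.1635, 0.2158]
orientation: [0.673, 0.74, 0.002, 0.001]
force: [5.6, 0.6, -1.8]
finger_gap: 0.0151
grasp_force: 41.4
```

carry_out(steps=[[[0,0.3,-1.5,0.5,0,0],[0,0.6,-3,1,0,0],[0,0.9,-4.5,1.5,0,0],[0,1.2,-6,2,0,0],[0,1.2,-6,2,0,0],[0,1.2,-6,2,0,0]]])

```text
time: 3.95
ee_pos: [0.4947, 0.1636, 0.2212]
orientation: [0.672, 0.74, -0.011, -0.011]
force: [6.5, 1.2, -3.6]
finger_gap: 0.0153
grasp_force: 41.2
```

Only 3.6 N at 5.4 mm, so the lid is giving. I'll carry on to about 0.1 rad.

carry_out(steps=[[[0,0.4,-2,0.7,0,0],[0,0.8,-4,1.3,0,0],[0,1.2,-6,2,0,0],[0,1.7,-8,2.6,0,0],[0,2.2,-10,3.2,0,0],[0,2.8,-12,3.9,0,0],[0,3.4,-13.5,4.3,0,0],[0,3.4,-13.5,4.3,0,0],[0,3.4,-13.5,4.3,0,0]]])

```text
time: 4.7
ee_pos: [0.4982, 0.1639, 0.2341]
orientation: [0.672, 0.739, -0.039, -0.036]
force: [6.6, 0.7, -4.5]
finger_gap: 0.0152
grasp_force: 41.3
```

carry_out(steps=[[[0,-0.7,3,-1,0,0],[0,-1.4,6,-2,0,0],[0,-2.1,9,-3,0,0],[0,-2.8,12,-4,0,0],[0,-3.4,14.5,-4.8,0,0]]])

```text
time: 5.12
ee_pos: [0.4947, 0.1636, 0.221]
orientation: [0.673, 0.74, -0.006, -0.006]
force: [11.4, 2.0, -8.0]
finger_gap: 0.0154
grasp_force: 40.8
```

carry_out(steps=[[[0,-0.5,2,-0.7,0,0],[0,-0.9,4,-1.3,0,0],[0,-0.9,5,-1.5,0,0],[0,-0.9,5,-1.5,0,0],[0,-0.9,5,-1.5,0,0]]])

```text
time: 5.53
ee_pos: [0.4936, 0.1635, 0.216]
orientation: [0.673, 0.74, 0.003, 0.002]
force: [11.1, 2.2, -6.1]
finger_gap: 0.015
grasp_force: 41.1
```

carry_out(steps=[[[0,0,2,0,0,0],[0,0,2,0,0,0],[0,0,2,0,0,0],[0,0,2,0,0,0]]])

```text
time: 5.87
ee_pos: [0.4935, 0.1635, 0.2158]
orientation: [0.673, 0.74, 0.003, 0.003]
force: [6.0, 0.7, 2.1]
finger_gap: 0.015
grasp_force: 42.1
```

```bash
python3 - <<'E'
from h import *
goto([.4924,.1654,.216],5.5)
print(robot.get_state()['wrist_torque'])
s=capture('side')
cv2.imwrite('pics/a2.png',cv2.resize(s[180:350,230:430,::-1],None,fx=3,fy=3))
E
```

```text
t 5.87 F [6.  0.7 2.1] pos [0.4935 0.1635 0.2158]
shift [ 2.  -1.  -0.3] turn [ 0.5 -0.  -0. ]
[ 0.12872664 -0.81602469 -0.02456786]
```

View pics/a2.png

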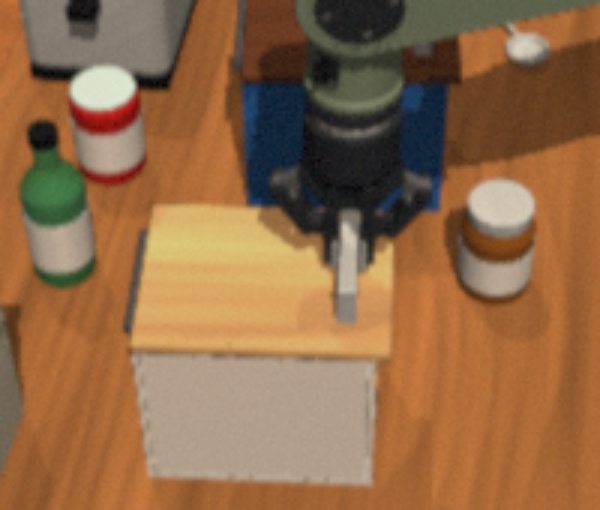

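The lid looks flush, and the handle bar sits between the fingers. I'll press firmly to the stop, hold, then relax.

carry_out(steps=[[[0,0,2,0,0,0],[0,0,4,0,0,0],[0,0,4,0,0,0],[0,0,4,0,0,0],[0,0,4,0,0,0]]])

```text
time: 6.33
ee_pos: [0.4936, 0.1635, 0.2155]
orientation: [0.672, 0.74, 0.003, 0.003]
force: [-0.6, -0.6, 18.1]
finger_gap: 0.0153
grasp_force: 44.2
```

carry_out(steps=[[[0,0,-2,0,0,0],[0,0,-4,0,0,0],[0,0,-4,0,0,0],[0,0,-4,0,0,0]]])

```text
time: 6.67
ee_pos: [0.4936, 0.1635, 0.2157]
orientation: [0.673, 0.74, 0.003, 0.003]
force: [6.4, 0.5, 3.2]
finger_gap: 0.015
grasp_force: 42.2
```

carry_out(steps=[[[0,0.2,-2,0.5,0,0],[0,0.6,-4,1,0,0],[0,0.6,-5,1.5,0,0],[0,0.6,-5,1.5,0,0],[0,0.6,-5,1.5,0,0]]])

```text
time: 7.08
ee_pos: [0.4939, 0.1635, 0.2183]
orientation: [0.673, 0.74, -0.007, -0.007]
force: [10.1, 1.7, -6.8]
finger_gap: 0.015
grasp_force: 41.1
```

At 2.6 mm the lid already resists with 6.8 N, against 3.6 N at 5.4 mm before, so it's now caught. Relax and release.

carry_out(steps=[[[0,-0.3,2,-0.7,0,0],[0,-0.6,3.3,-1.5,0,0],[0,-0.6,3.3,-1.5,0,0],[0,-0.6,3.3,-1.5,0,0]]])

```text
time: 7.42
ee_pos: [0.4935, 0.1635, 0.2158]
orientation: [0.673, 0.74, 0.003, 0.003]
force: [11.6, 1.1, -4.9]
finger_gap: 0.0152
grasp_force: 41.3
```

carry_out(steps=[[[0,0,0,0,0,0],[0,0,0,0,0,0],[0,0,0,0,0,0],[0,0,0,0,0,0],[0,0,0,0,0,0],[0,0,0,0,0,0],[0,0,0,0,0,0],[0,0,0,0,0,0],[0,0,-20,0,0,0],[0,0,-50,0,0,0],[0,0,-90,0,0,0],[0,0,-110,0,0,0],[0,0,-110,0,0,0]]], claw=-1)

```text
time: 8.5
ee_pos: [0.4939, 0.1637, 0.3322]
orientation: [0.672, 0.74, 0.005, 0.004]
force: [-0.0, 0.0, 0.8]
finger_gap: 0.0855
grasp_force: 0.0
```

```bash
python3 - <<'E'
from h import *
goto([.464,-.1756,.30],7.2)
E
```

```text
t 8.5 F [-0.   0.   0.8] pos [0.4939 0.1637 0.3322]
shift [-334.9  -62.5   31.2] turn [ 0.7 -0.  -1.7]
```

carry_out(steps=[[[-37,-7,0,0.7,0,-1.7],[-74,-14,0,0.7,0,-1.7],[-111,-21,0,0.7,0,-1.7],[-148,-28,0,0.7,0,-1.7],[-185,-35,0,0.7,0,-1.7],[-222,-42,0,0.7,0,-1.7],[-259,-49,0,0.7,0,-1.7],[-296,-56,5,0.7,0,-1.7],[-325,-62,20,0.7,0,-1.7],[-335,-62.5,31,0.7,0,-1.7],[-335,-62.5,31,0.7,0,-1.7],[-335,-62.5,31,0.7,0,-1.7]]])

```text
time: 9.5
ee_pos: [0.4598, -0.1755, 0.2928]
orientation: [0.662, 0.75, -0.004, -0.006]
force: [-0.3, 0.0, 1.0]
finger_gap: 0.0854
grasp_force: 0.0
```

```bash
python3 - <<'E'
from h import *
goto([.464,-.1756,.216],7.2)
t=capture('top');s=capture('side')
s0=cv2.cvtColor(cv2.imread('pics/side0.png'),cv2.COLOR_BGR2RGB)
for n,im,b in(('top',t,(228,245,276,272)),('side',s,(335,240,357,292))): print(n,rect(im,b)[0])
a=cv2.resize(s[180:350,230:430,::-1],None,fx=2,fy=2);b=cv2.resize(s0[180:350,230:430,::-1],None,fx=2,fy=2)
cv2.imwrite('pics/a3.png',np.hstack([a,b]))
E
```

```text
t 9.5 F [-0.3  0.   1. ] pos [ 0.4598 -0.1755  0.2928]
shift [-0.9  5.3 76.7] turn [-0.8 -0.2 -0.1]
top ((250.51382446289062, 257.6654968261719), (4.733592510223389, 33.46732711791992), 85.2363510131836)
side ((345.85479736328125, 266.0662536621094), (7.066922664642334, 40.0458984375), 2.045408248901367)
```

View pics/a3.png

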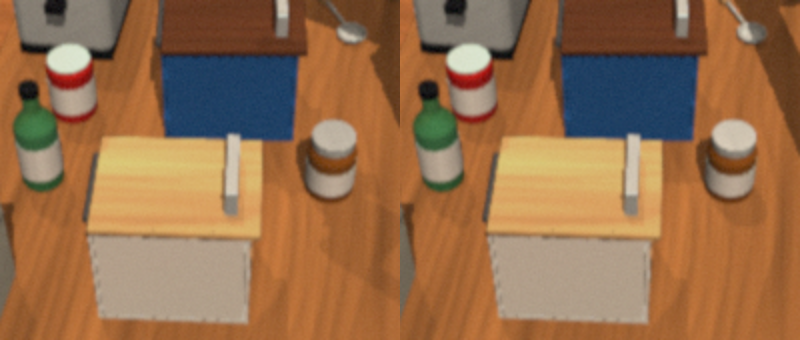

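The white lid matches its initial flush image: handle at (345.9,266.1) against (345.9,266.5). On to blue.

carry_out(steps=[[[0,2,30,-0.4,0,0],[0,2,55,-0.4,0,0],[0,2,70,-0.4,0,0],[0,2,78,-0.4,0,0],[0,2,80,-0.4,0,0],[0,2,80,-0.4,0,0],[0,2,80,-0.4,0,0]]])

```text
time: 10.18
ee_pos: [0.4627, -0.1761, 0.2159]
orientation: [0.661, 0.75, -0.002, -0.0]
force: [0.5, 0.7, 0.2]
finger_gap: 0.0854
grasp_force: 0.0
```

```bash
python3 - <<'E'
from h import *
goto([.464,-.1756,.216],7.2)
E
```

```text
t 10.18 F [0.5 0.7 0.2] pos [ 0.4627 -0.1761  0.2159]
shift [ 0.3  1.4 -0.1] turn [-0.2  0.1  0. ]
```

carry_out(steps=[[[0,2.3,0,0,0,0],[0,2.3,0,0,0,0],[0,2.3,0,0,0,0],[0,2.3,0,0,0,0],[0,2.3,0,0,0,0],[0,2.3,0,0,0,0],[0,2.3,0,0,0,0],[0,2.3,0,0,0,0],[0,2.3,0,0,0,0],[0,2.3,0,0,0,0],[0,2.3,0,0,0,0],[0,2.3,0,0,0,0]]], claw=1, newtons=40)

```text
time: 11.18
ee_pos: [0.4649, -0.1759, 0.2147]
orientation: [0.661, 0.75, -0.001, -0.001]
force: [4.7, 1.3, -0.6]
finger_gap: 0.0152
grasp_force: 41.1
```

carry_out(steps=[[[0,0.3,-1.5,0.5,0,0],[0,0.6,-3,1,0,0],[0,0.6,-3,1,0,0],[0,0.6,-3,1,0,0]]])

```text
time: 11.52
ee_pos: [0.4653, -0.1758, 0.2171]
orientation: [0.661, 0.75, -0.008, -0.007]
force: [5.6, 0.0, -3.5]
finger_gap: 0.0152
grasp_force: 40.8
```

carry_out(steps=[[[0,0.3,-1.5,0.5,0,0],[0,0.6,-3,1,0,0],[0,0.6,-3,1,0,0],[0,0.6,-3,1,0,0]]])

```text
time: 11.85
ee_pos: [0.4659, -0.1757, 0.2199]
orientation: [0.661, 0.75, -0.014, -0.013]
force: [5.9, 0.2, -2.8]
finger_gap: 0.0152
grasp_force: 40.9
```

It stays at 2.8 N at 5 mm, so blue gives as well. Lift on to 0.1 rad.

carry_out(steps=[[[0,0.4,-2,0.7,0,0],[0,0.8,-4,1.3,0,0],[0,1.2,-6,2,0,0],[0,1.7,-8,2.6,0,0],[0,2.2,-10,3.2,0,0],[0,2.8,-12,3.9,0,0],[0,3.4,-13.5,4.3,0,0],[0,3.4,-13.5,4.3,0,0],[0,3.4,-13.5,4.3,0,0]]])

```text
time: 12.6
ee_pos: [0.4695, -0.1752, 0.2332]
orientation: [0.66, 0.749, -0.043, -0.038]
force: [6.0, -0.9, -5.1]
finger_gap: 0.015
grasp_force: 40.8
```

carry_out(steps=[[[0,-0.7,3,-1,0,0],[0,-1.4,6,-2,0,0],[0,-2.1,9,-3,0,0],[0,-2.8,12,-4,0,0],[0,-3.5,15,-5,0,0],[0,-4.1,17.5,-5.8,0,0],[0,-4.6,19.5,-6.3,0,0],[0,-4.6,21.5,-6.3,0,0],[0,-4.6,23,-6.3,0,0],[0,-4.6,24,-6.3,0,0],[0,-4.6,24,-6.3,0,0],[0,-4.6,24,-6.3,0,0]]])

```text
time: 13.6
ee_pos: [0.4649, -0.176, 0.2145]
orientation: [0.661, 0.75, 0.001, 0.002]
force: [7.0, 5.8, 10.9]
finger_gap: 0.015
grasp_force: 42.7
```

Down at the starting height with 10.9 N. Press a bit more, relax, then do a light proof tug.

carry_out(steps=[[[0,0,1,0,0,0],[0,0,2,0,0,0],[0,0,2,0,0,0],[0,0,2,0,0,0],[0,0,0,0,0,0],[0,0,-2,0,0,0],[0,0,-3.5,0,0,0],[0,0,-3.5,0,0,0],[0,0,-3.5,0,0,0]]])

```text
time: 14.35
ee_pos: [0.4648, -0.1759, 0.2147]
orientation: [0.661, 0.75, 0.001, 0.002]
force: [13.6, 2.0, -4.6]
finger_gap: 0.0153
grasp_force: 40.8
```

carry_out(steps=[[[0,0.2,-1.5,0.5,0,0],[0,0.5,-3,1,0,0],[0,0.6,-4,1.3,0,0],[0,0.6,-4,1.3,0,0],[0,0.6,-4,1.3,0,0]]])

```text
time: 14.77
ee_pos: [0.4654, -0.1758, 0.2177]
orientation: [0.661, 0.75, -0.007, -0.006]
force: [14.5, -0.0, -10.1]
finger_gap: 0.0151
grasp_force: 40.4
```

Resisting at 10 N at 3 mm: caught. Relax, release, rise.

carry_out(steps=[[[0,-0.3,2,-0.7,0,0],[0,-0.6,4,-1.3,0,0],[0,-0.6,5,-1.3,0,0],[0,-0.6,5,-1.3,0,0]]])

```text
time: 15.1
ee_pos: [0.4648, -0.1759, 0.2146]
orientation: [0.662, 0.75, 0.001, 0.002]
force: [11.3, 3.8, -0.9]
finger_gap: 0.0148
grasp_force: 41.3
```

carry_out(steps=[[[0,0,0,0,0,0],[0,0,0,0,0,0],[0,0,0,0,0,0],[0,0,0,0,0,0],[0,0,0,0,0,0],[0,0,0,0,0,0],[0,0,0,0,0,0],[0,0,0,0,0,0],[0,0,-20,0,0,0],[0,0,-50,0,0,0],[0,0,-90,0,0,0],[0,0,-120,0,0,0],[-35,0,-120,0,0,0],[-70,0,-120,0,0,0],[-105,0,-120,0,0,0],[-140,0,-120,0,0,0],[-175,0,-120,0,0,0],[-190,0,-120,0,0,0],[-190,0,-120,0,0,0],[-190,0,-120,0,0,0]]], claw=-1)

```text
time: 16.77
ee_pos: [0.4857, -0.365, 0.332]
orientation: [0.662, 0.75, -0.002, -0.003]
force: [-0.4, 0.5, 0.1]
finger_gap: 0.0857
grasp_force: 0.0
```

```bash
python3 - <<'E'
from h import *
t=capture('top');s=capture('side')
for k,n,im,b in(('w','side',s,(335,240,357,292)),('b','side',s,(362,165,380,202)),('w','top',t,(228,245,276,272)),('b','top',t,(345,258,394,282))): print(k,n,rect(im,b)[0])
st=robot.get_state();print(st['time'],st['force'],st['ee_pos'])
cv2.imwrite('pics/a4.png',np.hstack([cv2.resize(s[90:350,220:440,::-1],(400,472)),cv2.resize(t[140:340,210:410,::-1],(400,472))]))
E
```

```text
w side ((345.83148193359375, 266.04931640625), (7.06922721862793, 40.08363342285156), 2.12109637260437)
b side ((370.62347412109375, 182.46884155273438), (31.161075592041016, 6.691640377044678), 87.1375961303711)
w top ((250.51382446289062, 257.6654968261719), (4.733592510223389, 33.46732711791992), 85.2363510131836)
b top ((370.04266357421875, 269.3841247558594), (4.969419002532959, 34.45464324951172), 83.6598129272461)
16.8667 [-0.73924917  0.04162445  0.57690774] [ 0.48602072 -0.36353903  0.33269079]
```

View pics/a4.png

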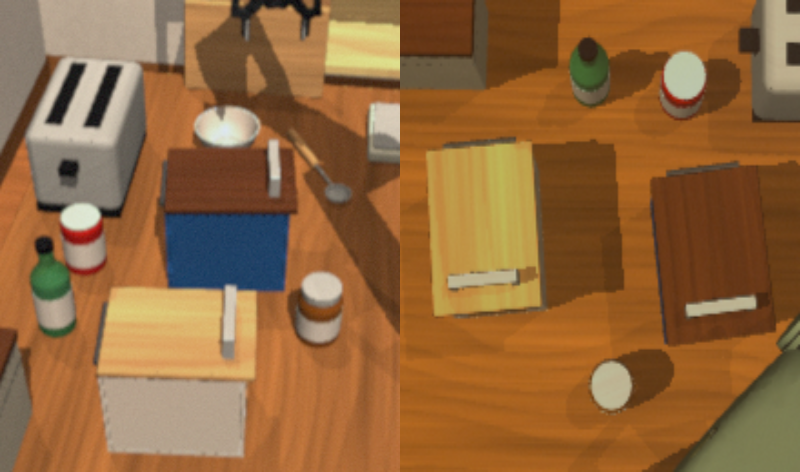

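Both lids look flush, with the handles at their original pixels: white (345.8,266.0) and blue (370.6,182.5). The other things haven't moved, and the arm is clear.

```bash
python3 -c "
from bench import robot
print(robot.hand_in())"
```

```text
the job is handed in; nothing more can be done
None
```

Neither lid was caught: I tugged the white bin's and then the blue bin's, both came up, and I pressed each down until it caught; both are flush, each held against a second light tug, and the job is handed in.

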